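# Build the burn-in stack of radio equipment

## Robot

A 6-joint arm with a two-finger parallel gripper is mounted at the origin on the work surface. World frame = base frame: x ahead of the robot, y to its left, z up, the work surface at z = 0. Lengths are in m, angles in rad, forces in N, time in s.
With the tool pointing down it reaches from about 0.3 to 0.75 m from the base axis. Payload 8.5 kg.
Tool frame: the origin (TCP) lies between the finger pads; the fingertips stand 22 mm ahead of it and the grasp point (between the pads) lies 3 mm ahead of it (bot.tip_extent is the distance from the TCP to the fingertips, in m); z points along the fingers, x is the direction in which the jaws open and shut, and the axes are right-handed (so a half turn about z gives the same grasp; the last joint's range is limited). The gripper opens to 88 mm and grips with 3 to 60 N. Pads are 18 mm wide; open, the fingers measure 123 mm over their backs; the gripper's body (75 mm by 187 mm) begins 45 mm behind the grasp point.
Start: joints at [1.105, 0.381, 1.297, -0, 1.464, -0.215], TCP at [0.136, 0.533, 0.261] pointing down, gripper open.
Joint ranges: [-3.11, 3.11], [-0.89, 2.33], [0.22, 2.48], [-1.42, 4.56], [0.17, 2.85], [-2.88, 2.88]. Speed limits (rad/s): [2.39, 2.39, 3.14, 3.14, 3.14, 3.14].

## Interface

Orientations are given as [roll, pitch, yaw] about the fixed x, y, z axes, in that order (R = Rz(yaw) Ry(pitch) Rx(roll)).
In Python, from rig import bot gives the robot as it stands.
- The arm moves only by the shell command python3 -m pendant 'ROWS'. ROWS is JSON, a list of rows, each an object of numbers: "fingers": the finger opening in cm, from 0 to 8.81; "tx", "ty", "tz": the shift along the world's x, y, z in cm; "wx", "wy", "wz": the turn, a rotation vector about the world's x, y, z in degrees. A call has 1 to 10 rows; each row shifts and turns the pose as measured when the row begins; what a row does not reach is not made up. A row lasts 1/8 s, in which the tool goes at most 62.5 mm and 10.7 degrees, less where a joint would pass 70% of its speed; a pose out of reach is approached as far as the arm can. A call with a gripper value outside its range is refused whole. The fingers move at their own pace and stop on an object; the grip force is fixed at half the most. Time passes only in rows, so rows that do not move let the fingers close. It gives the time, the measured TCP pose, the force and the opening at its end, in the units of the state.
- bot.get_obs(): the state, without advancing time (a new reading comes with each control period).
- bot.snapshot(name): name is "side" or "top" or "wrist"; returns the picture (384x512x3 uint8, red, green, blue); there is no depth.
- bot.calibration(name): a dict with "intrinsics" (3x3 intrinsics, pixels), "pose" (4x4, takes a point from camera to world coordinates). Camera axes: x right, y up, looking along -z (the intrinsics and any distortion apply to the point x, -y, -z); pixel columns grow to the right and rows downward; lengths in m; the calibration is good to about 2 mm. The wrist camera is an equidistant fisheye: a pixel r from the principal point sees the ray r / f radians off the axis. A picture is of the moment at which its call begins: read the wrist's pose just before it. calibration takes no time and is no camera call; for the wrist camera it gives the pose at the moment of the call.
- bot.sign_off(): hands the job in, once; it reports no verdict.
The state is a dict: "t": time; "q": joint angles; "joint_vel": joint speeds; "tau": joint torques, N m; "ee_pos": TCP position; "ee_rot": TCP orientation; "contact_force": force on the tool from outside, world axes, zero at the start; "wrist_torque": the same for the moment, N m; "gripper_width": finger opening in m.
Only numpy, scipy, OpenCV 4.12 (cv2) and the standard library are available. Lean on these libraries where they do the work, as an engineer would, in place of code of your own. Each camera call takes 0.05 s, during which the arm holds its last target. There are 200 camera calls.

## Task

Build the burn-in stack on the blue stand, setting each unit down gently: first the grey power supply, on it the black radio without a tag, on that the green filter, and the orange control head on top. Centre each unit on the one below with its length along the one below (either end may point forward), lying flat. Leave the red-tagged radio where it is, and let go of everything at the end.

Things in the scene. Friction and masses are not known exactly. Their poses are not given: they have to be found in the camera images.
- blue_stand: Flat blue painted plate fixed to the table, 150 x 90 mm and 12 mm thick, where the stack is to be built. Origin: centre of its underside, on the table (its upper face is 12 mm higher); x along the 150 mm side, y along the 90 mm side.
- yellow_stand: Flat yellow painted plate, same size as the blue one and fixed to the table likewise (150 x 90 x 12 mm); not used in this job. Origin: centre of its underside.
- power_supply: Light grey power supply with rows of small black vent holes on top, and red and black terminals on one end. Rigid loose box, flat top, straight sides, lying flat on the table, 140 long x 60 wide x 46 high mm, about 0.8 kg. Origin: centre of the underside; x along its length, y across its width, z up. Knob or jacks stick out 8 mm at its -x end.
- radio: Black radio with dark lengthwise cooling fins over its whole top and NO tag. Rigid loose box, flat top, straight sides, lying flat on the table, 130 long x 58 wide x 42 high mm, about 0.7 kg. Origin: centre of the underside; x along its length, y across its width, z up. Knob or jacks stick out 8 mm at its -x end.
- filter: Green painted metal filter box with eight round brass tuning screws on top and two brass jacks on one end. Rigid loose box, flat top, straight sides, lying flat on the table, 120 long x 54 wide x 38 high mm, about 0.5 kg. Origin: centre of the underside; x along its length, y across its width, z up. Knob or jacks stick out 8 mm at its -x end.
- control_head: Orange plastic control head with a green display and three black keys on top and a black knob on one end. Rigid loose box, flat top, straight sides, lying flat on the table, 100 long x 50 wide x 40 high mm, about 0.3 kg. Origin: centre of the underside; x along its length, y across its width, z up. Knob or jacks stick out 8 mm at its -x end.
- tagged_radio: Faulty black radio with cooling fins, the same size as the other radio (130 x 58 x 42 mm) but with a large red tag on top; it stays where it lies. Origin: centre of the underside; x along its length.
There are look-alikes about, which are no part of the job. What is shaped like the power_supply but pink or purple is not meant.

How it is judged:
By the outcome, as a careful person would: the job done as asked, in the order asked, and still so for the second after the job is handed in, with the robot touching nothing.
It also fails if it takes over 120 s, if anything falls off the work surface, if the arm or the gripper's body presses on something with over 40 N, if the wrist force passes 120 N, or if a joint passes its speed limit or range.

## Working session

There is one attempt and no reset: what is moved stays moved. The work goes in short steps, Python scripts to look and compute and a shell command to move; the robot and the scene stay as the last step left them, time stands still between calls to the robot, and variables do not carry over. Pictures are saved under pics/ and viewed, about 12 in all and at most 16, crops included, and the job is handed in when it is done.

```bash
mkdir -p pics; ls
python3 - <<'E'
from rig import bot
import cv2
print(bot.get_obs())
for n in("top","side"):
    cv2.imwrite(f"pics/{n}0.png",bot.snapshot(n)[:,:,::-1]); c=bot.calibration(n); print(n,c)
print(bot.calibration("wrist"))
E
```

```text
pics
{'t': 0.0, 'q': array([ 1.10468828e+00,  3.81161901e-01,  1.29823032e+00,  6.84455129e-06,
        1.46357373e+00, -2.15335060e-01]), 'joint_vel': array([-0.00079207,  0.00143263,  0.00030981, -0.00042062,  0.00143768,
        0.00018661]), 'tau': array([-4.22933044e-04, -4.37930596e+01, -2.24563301e+01,  7.13641942e-02,
        3.51078145e-02, -1.07393803e-04]), 'ee_pos': array([0.1363937 , 0.53257332, 0.26016632]), 'ee_rot': array([-3.14129257e+00,  1.34013009e-03,  1.32002280e+00]), 'contact_force': array([ 0.2527462 , -0.07936344, -0.16185449]), 'wrist_torque': array([0.02543723, 0.01876453, 0.02406997]), 'gripper_width': 0.08800591570060876}
top {'intrinsics': array([[450.12674232,   0.        , 253.90038549],
       [  0.        , 450.12674232, 197.84108946],
       [  0.        ,   0.        ,   1.        ]]), 'pose': array([[-0.00368085,  0.98641355, -0.16423992,  0.2528035 ],
       [-0.99960134, -0.00822711, -0.02700898,  0.02917948],
       [-0.02799325,  0.16407503,  0.98605059,  1.23556498],
       [ 0.        ,  0.        ,  0.        ,  1.        ]])}
side {'intri
[... 236 characters left out ...]
   [-0.30435308,  0.52972162, -0.79168441, -0.82917208],
       [-0.00155328,  0.83083591,  0.5565153 ,  0.6439371 ],
       [ 0.        ,  0.        ,  0.        ,  1.        ]])}
{'intrinsics': array([[297.31863964,   0.        , 258.65003091],
       [  0.        , 297.31863964, 194.63001428],
       [  0.        ,   0.        ,   1.        ]]), 'pose': array([[ 2.48227249e-01, -9.18826311e-01, -3.06824775e-01,
         5.67916193e-02],
       [ 9.68701829e-01,  2.35452531e-01,  7.86058061e-02,
         5.53088999e-01],
       [ 1.75870911e-05, -3.16733824e-01,  9.48514462e-01,
         3.85060828e-01],
       [ 0.00000000e+00,  0.00000000e+00,  0.00000000e+00,
         1.00000000e+00]])}
```

View pics/top0.png

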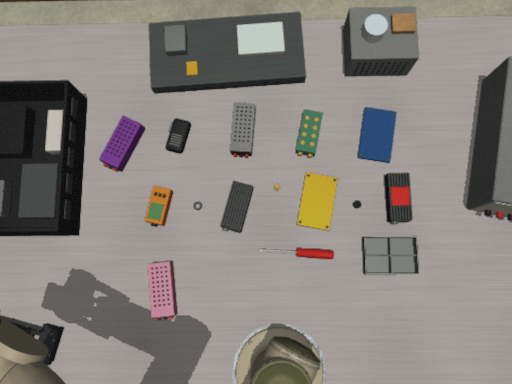

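View pics/side0.png

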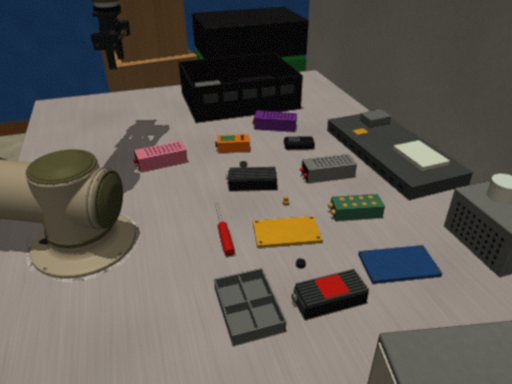

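The top view shows the blue stand at (377,135) and the yellow stand at (318,201). What could be taken for each unit:
- **Power supply:** grey at (242,129). Purple at (122,143) and pink at (161,290) are the look-alikes.
- **Radio:** the black untagged one at (237,207). The tagged one is at (399,197), and a small handheld at (178,136) is the wrong size.
- **Filter:** green at (309,133).
- **Control head:** orange at (158,206).

Next is one close crop to check these, along with the measurements.

```bash
cat > h.py <<'E'
import numpy as np, cv2
from rig import bot
def cast(name,uv,z,cal=None):
    c=cal or bot.calibration(name); K=c["intrinsics"];T=c["pose"]
    uv=np.atleast_2d(np.asarray(uv,float)); x=(uv[:,0]-K[0,2])/K[0,0]; y=(uv[:,1]-K[1,2])/K[1,1]
    if name=="wrist":
        r=np.hypot(x,y)+1e-12; d=np.c_[np.sin(r)*x/r,-np.sin(r)*y/r,-np.cos(r)]
    else: d=np.c_[x,-y,-np.ones_like(x)]
    d=d@T[:3,:3].T; o=T[:3,3]
    return (o+d*((z-o[2])/d[:,2])[:,None])[:,:2]
def rect(name,mask,z,cal=None):
    n,l,s,_=cv2.connectedComponentsWithStats(mask.astype(np.uint8)); k=1+np.argmax(s[1:,4])
    cs,_=cv2.findContours((l==k).astype(np.uint8),cv2.RETR_EXTERNAL,cv2.CHAIN_APPROX_NONE)
    c=max(cs,key=len)[:,0,:]
    p=cast(name,c,z,cal); (cx,cy),(w,h),a=cv2.minAreaRect((p*1000).astype(np.float32))
    if w<h: w,h,a=h,w,a+90
    return np.array([cx,cy,w,h,(a+90)%180-90]).round(1)
E
python3 - <<'E'
from h import *
im=cv2.imread("pics/top0.png"); hsv=cv2.cvtColor(im,cv2.COLOR_BGR2HSV); H,S,V=[hsv[...,i].astype(int) for i in range(3)]
crop=cv2.resize(im[95:290,100:420],None,fx=2.5,fy=2.5,interpolation=cv2.INTER_CUBIC); cv2.imwrite("pics/crop0.png",crop)
def roi(m,x0,y0,x1,y1):
    r=np.zeros_like(m); r[y0:y1,x0:x1]=m[y0:y1,x0:x1]; return r
print("blue",rect("top",roi((H>100)&(H<130)&(S>120),350,100,405,170),.012))
print("yellow",rect("top",roi((H>18)&(H<32)&(S>150),290,165,345,235),.012))
print("green",rect("top",roi((H>50)&(H<95)&(S>70),290,105,330,165),.038))
print("orange",rect("top",roi((S>150)|(V<50),142,182,177,228),.04))
g=V[175:240,210:265]; print("bg V",V[190,215],S[190,215],"radio",V[207,237],"psu",hsv[125:135:3,236:250:3].reshape(-1,3).tolist())
print("radio",rect("top",roi((V<85),215,175,262,240),.042))
print("tagged",rect("top",roi((V<85)|((S>150)),383,165,416,228),.042))
print("psu",rect("top",roi((V<105),222,95,262,165),.046))
E
```

```text
blue [ 634.1 -282.1  148.5   87.8  -10. ]
yellow [ 447.  -110.   147.7   87.8  -11. ]
green [634.4 -89.3 124.6  52.3 -11.4]
orange [430.9 320.6 104.2  55.1 -13.1]
bg V 162 16 radio 72 psu [[30, 10, 128], [23, 8, 122], [15, 8, 128], [38, 9, 118], [15, 8, 121], [24, 12, 105], [23, 9, 110], [30, 10, 129], [40, 8, 90], [45, 8, 68], [30, 8, 101], [20, 8, 93], [30, 6, 126], [30, 9, 118], [30, 8, 102], [20, 6, 121], [10, 6, 125], [26, 14, 127], [30, 10, 127], [38, 9, 119]]
radio [427.4 108.5 132.9  56.9 -15.5]
tagged [ 4.488e+02 -3.207e+02  1.351e+02  6.690e+01  3.000e-01]
psu [626.7  69.5 144.9  57.2 -29.5]
```

View pics/crop0.png

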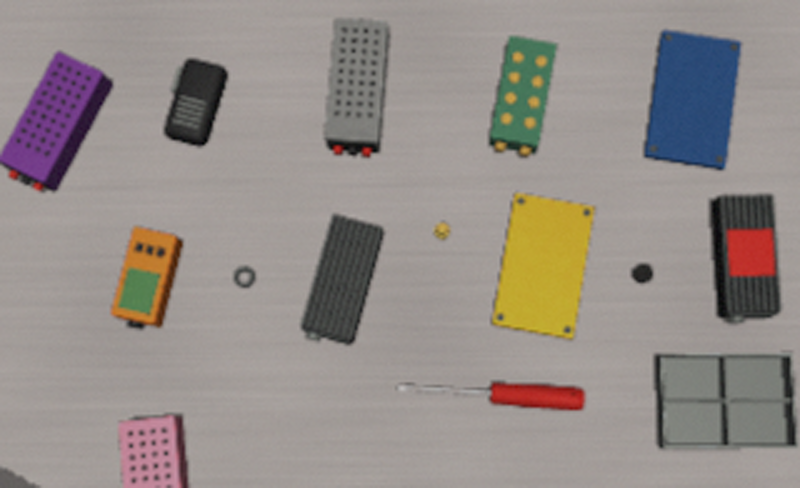

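The crop confirms the choice: the grey power supply, the finned radio without a tag, the green filter and the orange head, all with their jacks or knob towards the robot. Since the top camera also sees the near faces, I'll take each centre from the far silhouette edges plus the known sizes.

```bash
cat >> h.py <<'E'
def far(name,mask,z,L,W,ang=None,cal=None,half=1.0):
    """centre from the edges of the top face far from the camera; mm, deg"""
    n,l,s,_=cv2.connectedComponentsWithStats(mask.astype(np.uint8)); k=1+np.argmax(s[1:,4])
    cs,_=cv2.findContours((l==k).astype(np.uint8),cv2.RETR_EXTERNAL,cv2.CHAIN_APPROX_NONE)
    cal=cal or bot.calibration(name); p=cast(name,max(cs,key=len)[:,0,:],z,cal)*1000
    r=rect(name,mask,z,cal); a=np.radians(r[4] if ang is None else ang)
    u=np.array([np.cos(a),np.sin(a)]); v=np.array([-u[1],u[0]]); cam=cal["pose"][:2,3]*1000
    c=0
    for d,D in((u,L),(v,W)):
        t=p@d; hi,lo=np.percentile(t,99)+half,np.percentile(t,1)-half
        m=hi-D/2 if (t.mean()>cam@d) else lo+D/2
        c=c+m*d; print("   span %.1f of %d"%(hi-lo,D),end="")
    print(" centre",c.round(1),"ang %.1f"%np.degrees(a), "rect",r); return c
E
python3 - <<'E'
from h import *
im=cv2.imread("pics/top0.png"); hsv=cv2.cvtColor(im,cv2.COLOR_BGR2HSV); H,S,V=[hsv[...,i].astype(int) for i in range(3)]
def roi(m,x0,y0,x1,y1):
    r=np.zeros_like(m); r[y0:y1,x0:x1]=m[y0:y1,x0:x1]; return r
clo=lambda m:cv2.morphologyEx(m.astype(np.uint8),cv2.MORPH_CLOSE,np.ones((5,5)))
ps=clo(roi(V<138,222,95,262,165)); print("psu");far("top",ps,.046,140,60)
print("radio");far("top",clo(roi(V<85,215,175,262,240)),.042,130,58)
print("filter");far("top",clo(roi((H>50)&(H<95)&(S>70),290,105,330,165)),.038,120,54)
print("head");far("top",clo(roi((S>150)|(V<50),142,182,177,228)),.04,100,50)
print("blue");far("top",clo(roi((H>100)&(H<130)&(S>120),350,100,405,170)),.012,150,90)
E
```

```text
psu
   span 156.9 of 140   span 66.5 of 60 centre [650.4  95.2] ang -4.7 rect [642.7  92.5 157.5  64.7  -4.7]
radio
   span 133.7 of 130   span 58.9 of 58 centre [429.6 108.4] ang -15.5 rect [427.4 108.5 132.9  56.9 -15.5]
filter
   span 125.9 of 120   span 54.1 of 54 centre [637.4 -90.1] ang -11.4 rect [634.4 -89.3 124.6  52.3 -11.4]
head
   span 105.6 of 100   span 57.0 of 50 centre [434.7 323.3] ang -13.1 rect [430.9 320.6 104.2  55.1 -13.1]
blue
   span 150.1 of 150   span 89.7 of 90 centre [ 634.2 -281.9] ang -10.0 rect [ 634.1 -282.1  148.5   87.8  -10. ]
```

```bash
python3 -m pendant '[{"tx":4.6,"ty":-3.9,"wz":1},{"tx":4.6,"ty":-3.9,"wz":1},{"tx":4.6,"ty":-3.9,"wz":1},{"tx":4.6,"ty":-3.9,"wz":1},{"tx":4.6,"ty":-3.9,"wz":1},{"tx":4.6,"ty":-3.9,"wz":1},{"tx":4.6,"ty":-3.9,"wz":1},{"tx":4.6,"ty":-3.9,"wz":1},{"tx":4.6,"ty":-3.9,"wz":1},{"tx":4.6,"ty":-3.9,"wz":1}]'
```

```text
schema error: expected keys fingers, tx, ty, tz, wx, wy, wz
```

```bash
python3 -m pendant '[{"fingers":8.8,"tx":4.6,"ty":-3.9,"tz":0,"wx":0,"wy":0,"wz":1},{"fingers":8.8,"tx":4.6,"ty":-3.9,"tz":0,"wx":0,"wy":0,"wz":1},{"fingers":8.8,"tx":4.6,"ty":-3.9,"tz":0,"wx":0,"wy":0,"wz":1},{"fingers":8.8,"tx":4.6,"ty":-3.9,"tz":0,"wx":0,"wy":0,"wz":1},{"fingers":8.8,"tx":4.6,"ty":-3.9,"tz":0,"wx":0,"wy":0,"wz":1},{"fingers":8.8,"tx":4.6,"ty":-3.9,"tz":0,"wx":0,"wy":0,"wz":1},{"fingers":8.8,"tx":4.6,"ty":-3.9,"tz":0,"wx":0,"wy":0,"wz":1},{"fingers":8.8,"tx":4.6,"ty":-3.9,"tz":0,"wx":0,"wy":0,"wz":1}]'
```

```text
t: 1.1
ee_pos: [0.5107, 0.2111, 0.258]
ee_rot: [-3.138, 0.003, 1.472]
contact_force: [-0.1, 1.3, 0.9]
gripper_width: 0.0878
```

```bash
python3 -m pendant '[{"fingers":8.8,"tx":4.6,"ty":-3.8,"tz":0,"wx":0,"wy":0,"wz":0},{"fingers":8.8,"tx":4.6,"ty":-3.8,"tz":-2,"wx":0,"wy":0,"wz":0},{"fingers":8.8,"tx":4,"ty":-3.5,"tz":-2,"wx":0,"wy":0,"wz":0},{"fingers":8.8,"tx":0,"ty":0,"tz":0,"wx":0,"wy":0,"wz":0}]'
python3 - <<'E'
from h import *
o=bot.get_obs(); cal=bot.calibration("wrist"); im=bot.snapshot("wrist"); cv2.imwrite("pics/w1.png",im[:,:,::-1]); np.savez("pics/w1.npz",K=cal["intrinsics"],P=cal["pose"])
print(o["ee_pos"],np.degrees(o["ee_rot"]),cal["pose"][:3,3])
E
```

```text
t: 1.6
ee_pos: [0.6466, 0.0939, 0.215]
ee_rot: [-3.136, 0.003, 1.467]
contact_force: [-0.5, 0.9, 0.1]
gripper_width: 0.0879
[0.64661318 0.09386891 0.21496732] [-179.65411175    0.18458744   84.06044775] [0.56557311 0.10256403 0.34029171]
```

View pics/w1.png

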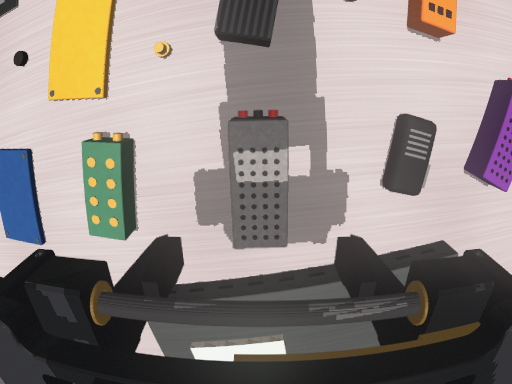

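The wrist view shows the power supply below the gripper, its top face spanning columns 229-288 and rows about 118-247, with the terminals at row 114. I'll cast its edges for a check.

Run:
```python
from h import *
d=np.load("pics/w1.npz"); cal=dict(intrinsics=d["K"],pose=d["P"])
p=cast("wrist",[(231,124),(288,123),(233,247),(287,246),(230,185),(288,185)],.046,cal)*1000
print(p.round(1)); q=p
print("len",np.linalg.norm((q[0]+q[1]-q[2]-q[3])/2),"wid",np.linalg.norm(q[4]-q[5]), "c",(q[:4].mean(0)).round(1))
u=(q[2]+q[3]-q[0]-q[1]);print(np.degrees(np.arctan2(u[1],u[0])))
```

```text
[[585.7  72.4]
 [590.5 128.5]
 [719.9  57. ]
 [724.9 117.3]
 [648.   63.6]
 [654.1 123.3]]
len 134.96736888883964 wid 59.9889346237464 c [655.3  93.8]
-5.662317517080851
```

```bash
python3 -m pendant '[{"fingers":8.8,"tx":0.5,"ty":0,"tz":-5,"wx":0,"wy":0,"wz":1},{"fingers":8.8,"tx":0,"ty":0,"tz":-5,"wx":0,"wy":0,"wz":0},{"fingers":8.8,"tx":0,"ty":0,"tz":-5,"wx":0,"wy":0,"wz":0},{"fingers":8.8,"tx":0,"ty":0,"tz":-3,"wx":0,"wy":0,"wz":0},{"fingers":8.8,"tx":0,"ty":0,"tz":0,"wx":0,"wy":0,"wz":0}]'
```

```text
t: 2.28
ee_pos: [0.6482, 0.1008, 0.0362]
ee_rot: [3.141, 0.001, 1.492]
contact_force: [0.3, -0.6, 0.1]
gripper_width: 0.088
```

```bash
python3 -m pendant '[{"fingers":8.8,"tx":0.4,"ty":-0.6,"tz":-0.5,"wx":0,"wy":0,"wz":0},{"fingers":8.8,"tx":0,"ty":0,"tz":0,"wx":0,"wy":0,"wz":0}]'
```

```text
t: 2.52
ee_pos: [0.6534, 0.0954, 0.0345]
ee_rot: [3.136, 0.001, 1.494]
contact_force: [0.1, 0.2, 1.1]
gripper_width: 0.0877
```

```bash
python3 -m pendant '[{"fingers":4,"tx":0,"ty":0,"tz":-0.2,"wx":0,"wy":0,"wz":0},{"fingers":4,"tx":0,"ty":0,"tz":0,"wx":0,"wy":0,"wz":0},{"fingers":4,"tx":0,"ty":0,"tz":0,"wx":0,"wy":0,"wz":0},{"fingers":4,"tx":0,"ty":0,"tz":0,"wx":0,"wy":0,"wz":0},{"fingers":4,"tx":0,"ty":0,"tz":0,"wx":0,"wy":0,"wz":0}]'
```

```text
t: 3.15
ee_pos: [0.6542, 0.095, 0.0346]
ee_rot: [3.132, 0.002, 1.493]
contact_force: [0.4, -0.5, -0.1]
gripper_width: 0.0598
```

```bash
python3 -m pendant '[{"fingers":4,"tx":0,"ty":0,"tz":0,"wx":0,"wy":0,"wz":0},{"fingers":4,"tx":0,"ty":0,"tz":2,"wx":0,"wy":0,"wz":0},{"fingers":4,"tx":0,"ty":0,"tz":0,"wx":0,"wy":0,"wz":0}]'
```

```text
t: 3.52
ee_pos: [0.6529, 0.0952, 0.0528]
ee_rot: [3.137, 0.001, 1.493]
contact_force: [0.2, -0.0, -6.6]
gripper_width: 0.0598
```

```bash
python3 -m pendant '[{"fingers":4,"tx":0,"ty":0,"tz":5,"wx":0,"wy":0,"wz":0},{"fingers":4,"tx":0,"ty":-2,"tz":5,"wx":0,"wy":0,"wz":0},{"fingers":4,"tx":0,"ty":-5.5,"tz":0,"wx":0,"wy":0,"wz":-1},{"fingers":4,"tx":0,"ty":-5.5,"tz":0,"wx":0,"wy":0,"wz":-1},{"fingers":4,"tx":0,"ty":-5.5,"tz":0,"wx":0,"wy":0,"wz":-1},{"fingers":4,"tx":-1,"ty":-5.5,"tz":0,"wx":0,"wy":0,"wz":-1},{"fingers":4,"tx":-1,"ty":-5.5,"tz":0,"wx":0,"wy":0,"wz":-1},{"fingers":4,"tx":0,"ty":-5.5,"tz":0,"wx":0,"wy":0,"wz":0},{"fingers":4,"tx":0,"ty":0,"tz":0,"wx":0,"wy":0,"wz":0},{"fingers":4,"tx":0,"ty":0,"tz":0,"wx":0,"wy":0,"wz":0}]'
```

```text
t: 4.78
ee_pos: [0.6244, -0.2622, 0.137]
ee_rot: [-3.118, -0.005, 1.406]
contact_force: [0.4, 0.1, -5.7]
gripper_width: 0.0599
```

```bash
cat >> h.py <<'E'
from scipy.spatial.transform import Rotation as R
def go(x,y,z,yaw):
    """print the remaining shift (cm) and turn (deg) to TCP x,y,z mm, jaws yaw deg, pointing down"""
    o=bot.get_obs(); Rm=R.from_euler("xyz",o["ee_rot"]); Rt=R.from_euler("xyz",[180,0,yaw],degrees=True)
    print("shift cm",((np.array([x,y,z])/10-o["ee_pos"]*100)).round(2),"turn",np.degrees((Rt*Rm.inv()).as_rotvec()).round(2),"t",round(o["t"],2))
E
python3 -c "
from h import *
go(634.5,-282,70,80)"
```

```text
shift cm [ 1.01 -1.98 -6.7 ] turn [-0.52 -1.29 -0.55] t 4.78
```

```bash
python3 -m pendant '[{"fingers":4,"tx":1,"ty":-2,"tz":-2,"wx":-0.5,"wy":-1.3,"wz":-0.5},{"fingers":4,"tx":0,"ty":0,"tz":-2.5,"wx":0,"wy":0,"wz":0},{"fingers":4,"tx":0,"ty":0,"tz":-1.5,"wx":0,"wy":0,"wz":0},{"fingers":4,"tx":0,"ty":0,"tz":0,"wx":0,"wy":0,"wz":0},{"fingers":4,"tx":0,"ty":0,"tz":0,"wx":0,"wy":0,"wz":0}]'; python3 -c "
from h import *
go(635,-282,47,80)"
```

```text
t: 5.4
ee_pos: [0.6354, -0.2769, 0.0741]
ee_rot: [-3.14, -0.002, 1.403]
contact_force: [0.6, -0.4, -7.1]
gripper_width: 0.0598
shift cm [-0.04 -0.51 -2.71] turn [-0.14 -0.08 -0.38] t 5.4
```

```bash
python3 -m pendant '[{"fingers":4,"tx":0,"ty":-0.5,"tz":-1,"wx":-0.1,"wy":-0.1,"wz":-0.4},{"fingers":4,"tx":0,"ty":0,"tz":-1,"wx":0,"wy":0,"wz":0},{"fingers":4,"tx":0,"ty":0,"tz":0,"wx":0,"wy":0,"wz":0}]'; python3 -c "
from h import *
go(635,-282,47,80)"
```

```text
t: 5.78
ee_pos: [0.6358, -0.2823, 0.0541]
ee_rot: [3.139, 0.0, 1.396]
contact_force: [-0.3, 0.7, -6.0]
gripper_width: 0.0596
shift cm [-0.08  0.03 -0.71] turn [0.04 0.13 0.03] t 5.78
```

```bash
python3 -m pendant '[{"fingers":4,"tx":-0.1,"ty":0,"tz":-0.4,"wx":0,"wy":0.1,"wz":0},{"fingers":4,"tx":0,"ty":0,"tz":0,"wx":0,"wy":0,"wz":0}]';python3 -m pendant '[{"fingers":4,"tx":0,"ty":0,"tz":-0.2,"wx":0,"wy":0,"wz":0},{"fingers":4,"tx":0,"ty":0,"tz":0,"wx":0,"wy":0,"wz":0}]'; python3 -c "
from h import *
go(635,-282,47,80)"
```

```text
t: 6.02
ee_pos: [0.6348, -0.2824, 0.05]
ee_rot: [3.141, 0.001, 1.396]
contact_force: [-0.1, 0.3, -7.1]
gripper_width: 0.0597
t: 6.28
ee_pos: [0.6349, -0.2825, 0.0483]
ee_rot: [3.14, 0.001, 1.396]
contact_force: [0.5, -0.4, -6.4]
gripper_width: 0.0598
shift cm [ 0.01  0.05 -0.13] turn [0.07 0.06 0.03] t 6.28
```

```bash
python3 -m pendant '[{"fingers":4,"tx":0,"ty":0,"tz":-0.1,"wx":0,"wy":0,"wz":0},{"fingers":4,"tx":0,"ty":0,"tz":0,"wx":0,"wy":0,"wz":0}]';python3 -m pendant '[{"fingers":4,"tx":0,"ty":0,"tz":-0.1,"wx":0,"wy":0,"wz":0},{"fingers":4,"tx":0,"ty":0,"tz":0,"wx":0,"wy":0,"wz":0}]'
```

```text
t: 6.52
ee_pos: [0.635, -0.2825, 0.0474]
ee_rot: [3.14, 0.001, 1.396]
contact_force: [0.7, -1.0, -6.4]
gripper_width: 0.0595
t: 6.78
ee_pos: [0.6352, -0.2826, 0.0469]
ee_rot: [3.139, 0.001, 1.396]
contact_force: [-0.7, 0.5, -5.4]
gripper_width: 0.0593
```

```bash
python3 -m pendant '[{"fingers":4,"tx":0,"ty":0,"tz":-0.1,"wx":0,"wy":0,"wz":0},{"fingers":4,"tx":0,"ty":0,"tz":0,"wx":0,"wy":0,"wz":0}]'; python3 -m pendant '[{"fingers":4,"tx":0,"ty":0,"tz":-0.1,"wx":0,"wy":0,"wz":0},{"fingers":4,"tx":0,"ty":0,"tz":0,"wx":0,"wy":0,"wz":0}]'
```

```text
t: 7.02
ee_pos: [0.6353, -0.2826, 0.0468]
ee_rot: [3.139, 0.002, 1.396]
contact_force: [-1.4, 0.8, -3.8]
gripper_width: 0.0594
t: 7.28
ee_pos: [0.6353, -0.2827, 0.0467]
ee_rot: [3.138, 0.002, 1.396]
contact_force: [-2.3, 2.5, -4.0]
gripper_width: 0.0596
```

```bash
python3 -m pendant '[{"fingers":7,"tx":0,"ty":0,"tz":0,"wx":0,"wy":0,"wz":0},{"fingers":8.8,"tx":0,"ty":0,"tz":0,"wx":0,"wy":0,"wz":0},{"fingers":8.8,"tx":0,"ty":0,"tz":0,"wx":0,"wy":0,"wz":0}]';  python3 -m pendant '[{"fingers":8.8,"tx":0,"ty":0,"tz":3,"wx":0,"wy":0,"wz":0},{"fingers":8.8,"tx":0,"ty":0,"tz":5,"wx":0,"wy":0,"wz":0},{"fingers":8.8,"tx":0,"ty":0,"tz":6,"wx":0,"wy":0,"wz":0},{"fingers":8.8,"tx":-3,"ty":4,"tz":0,"wx":0,"wy":0,"wz":0},{"fingers":8.8,"tx":-3,"ty":4.5,"tz":0,"wx":0,"wy":0,"wz":-1},{"fingers":8.8,"tx":-3,"ty":4.5,"tz":0,"wx":0,"wy":0,"wz":-1},{"fingers":8.8,"tx":-3,"ty":4.5,"tz":0,"wx":0,"wy":0,"wz":-1},{"fingers":8.8,"tx":-3,"ty":5.5,"tz":0,"wx":0,"wy":0,"wz":-1},{"fingers":8.8,"tx":-3,"ty":5.5,"tz":0,"wx":0,"wy":0,"wz":-1},{"fingers":8.8,"tx":-2,"ty":5.5,"tz":0,"wx":0,"wy":0,"wz":0}]'; python3 -c "
from h import *
go(430,108,200,74.5)
im=bot.snapshot('top'); cv2.imwrite('pics/top1.png',im[:,:,::-1]); cv2.imwrite('pics/top1c.png',cv2.resize(im[90:240,220:440,::-1],None,fx=3.5,fy=3.5,interpolation=cv2.INTER_CUBIC))"
```

```text
t: 7.65
ee_pos: [0.6363, -0.2834, 0.0475]
ee_rot: [3.135, 0.004, 1.396]
contact_force: [0.5, -0.3, -0.2]
gripper_width: 0.0869
t: 8.9
ee_pos: [0.433, 0.0587, 0.1935]
ee_rot: [3.123, 0.005, 1.299]
contact_force: [0.8, 0.1, 0.2]
gripper_width: 0.0877
shift cm [-0.3   4.93  0.65] turn [0.57 0.92 0.07] t 8.9
```

View pics/top1c.png

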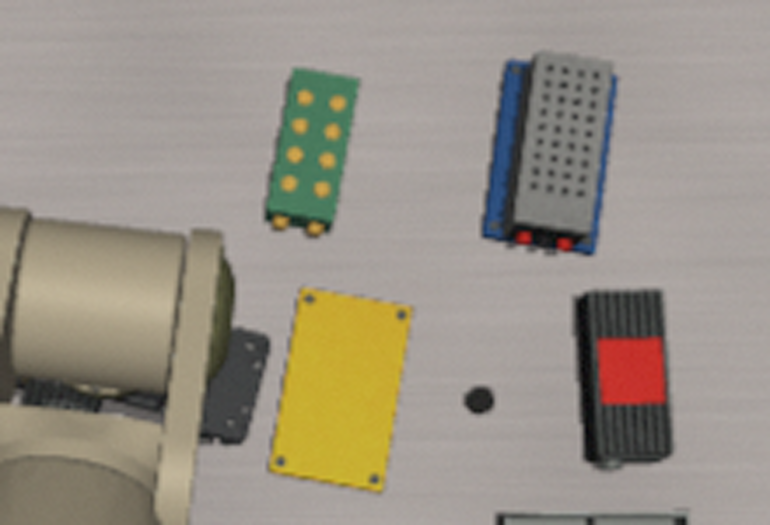

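The crop shows the power supply lying on the blue stand, with top-face corners at crop (534,52), (613,62) and (588,238). I'll check that it is centred and go on to the radio.

```bash
python3 - <<'E'
from h import *
# crop pixel -> full pixel (resize pixel-centre shift)
f=lambda p:((np.array(p,float)+.5)/3.5-.5)+[220,90]
p=cast("top",f([(536,53),(613,62),(586,237),(512,224)]),.058)*1000
print(p.round(1)); print(np.linalg.norm(p[0]-p[1]),np.linalg.norm(p[1]-p[2]))
print("centre from diag",((p[0]+p[2])/2).round(1),((p[1]+p[3])/2).round(1)); u=p[1]-p[2]; print(np.degrees(np.arctan2(u[1],u[0])))
E
python3 -m pendant '[{"fingers":8.8,"tx":-0.3,"ty":4.9,"tz":0,"wx":0.6,"wy":0.9,"wz":0},{"fingers":8.8,"tx":0,"ty":0,"tz":-3,"wx":0,"wy":0,"wz":0},{"fingers":8.8,"tx":0,"ty":0,"tz":0,"wx":0,"wy":0,"wz":0}]'
python3 - <<'E'
from h import *
cal=bot.calibration("wrist"); im=bot.snapshot("wrist"); cv2.imwrite("pics/w2.png",im[:,:,::-1]); np.savez("pics/w2.npz",K=cal["intrinsics"],P=cal["pose"])
go(430,108,200,74.5)
E
```

```text
[[ 703.4 -263.8]
 [ 695.2 -322.8]
 [ 555.6 -294.7]
 [ 566.4 -239.1]]
59.620565835844246 142.448693598615
centre from diag [ 629.5 -279.3] [ 630.8 -281. ]
-11.364278163998067
t: 9.32
ee_pos: [0.4266, 0.1161, 0.1644]
ee_rot: [3.14, -0.003, 1.307]
contact_force: [0.6, -0.7, -0.3]
gripper_width: 0.0878
shift cm [ 0.26 -0.8   3.45] turn [-0.18  0.26 -0.35] t 9.38
```

View pics/w2.png

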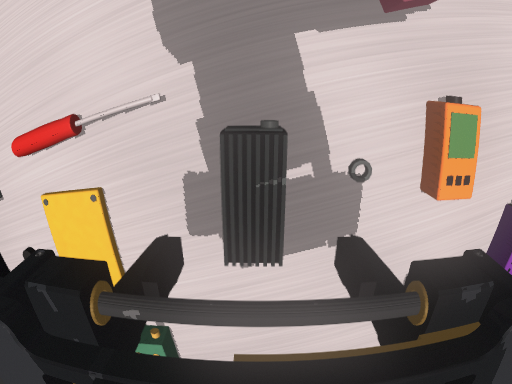

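The wrist view shows the radio below the gripper with no tag: far edge at row 265 (columns 224-283), near edge at row about 131 (columns 221-287).

Run:
```python
from h import *
d=np.load("pics/w2.npz"); cal=dict(intrinsics=d["K"],pose=d["P"])
q=cast("wrist",[(222,132),(286,132),(225,265),(282,265),(222,195),(286,195)],.042,cal)*1000
print(q.round(1)); print("len",np.linalg.norm((q[0]+q[1]-q[2]-q[3])/2),"wid",np.linalg.norm(q[4]-q[5]), "c",(q[:4].mean(0)).round(1))
u=(q[2]+q[3]-q[0]-q[1]);a=np.arctan2(u[1],u[0]);print(np.degrees(a),"from far end",(q[2]+q[3])/2-65*np.array([np.cos(a),np.sin(a)]))
c=(429.5,108.3); go(*c,70,74.5)
```

```text
[[366.1 101.5]
 [380.2 153. ]
 [488.7  66. ]
 [503.2 119.7]
 [419.2  85.4]
 [434.  139.7]]
len 127.46447646476464 wid 56.35635194149894 c [434.5 110. ]
-15.650618402175374 from far end [433.31693868 110.38034371]
shift cm [ 0.21 -0.77 -9.55] turn [-0.18  0.26 -0.35] t 9.38
```

```bash
python3 -m pendant '[{"fingers":8.8,"tx":0.2,"ty":-0.9,"tz":-3,"wx":-0.2,"wy":0.3,"wz":-0.4},{"fingers":8.8,"tx":0.1,"ty":-0.1,"tz":-4,"wx":0,"wy":0,"wz":0},{"fingers":8.8,"tx":0,"ty":0,"tz":-2,"wx":0,"wy":0,"wz":0},{"fingers":8.8,"tx":0,"ty":0,"tz":0,"wx":0,"wy":0,"wz":0}]'
python3 -c "
from h import *
go(430,108.5,33,74.4)"
```

```text
t: 9.88
ee_pos: [0.4346, 0.1035, 0.0781]
ee_rot: [3.132, -0.002, 1.295]
contact_force: [0.8, 0.1, -0.2]
gripper_width: 0.0882
shift cm [-0.46  0.5  -4.51] turn [0.05 0.55 0.19] t 9.88
```

```bash
python3 -m pendant '[{"fingers":8.8,"tx":-0.4,"ty":0.4,"tz":-2,"wx":0,"wy":0.4,"wz":0.2},{"fingers":8.8,"tx":0,"ty":0,"tz":-2.3,"wx":0,"wy":0,"wz":0},{"fingers":8.8,"tx":0,"ty":0,"tz":0,"wx":0,"wy":0,"wz":0}]'
python3 -c "
from h import *
go(430,108.5,33,74.4)"
```

```text
t: 10.25
ee_pos: [0.4341, 0.1065, 0.0386]
ee_rot: [3.131, -0.002, 1.297]
contact_force: [-0.0, 0.9, -0.0]
gripper_width: 0.0881
shift cm [-0.41  0.2  -0.56] turn [0.06 0.63 0.1 ] t 10.25
```

```bash
python3 -m pendant '[{"fingers":8.8,"tx":-0.4,"ty":0.2,"tz":-0.5,"wx":0,"wy":0.6,"wz":0},{"fingers":8.8,"tx":0,"ty":0,"tz":0,"wx":0,"wy":0,"wz":0}]';python3 -m pendant '[{"fingers":4,"tx":0,"ty":0,"tz":0,"wx":0,"wy":0,"wz":0},{"fingers":4,"tx":0,"ty":0,"tz":0,"wx":0,"wy":0,"wz":0},{"fingers":4,"tx":0,"ty":0,"tz":0,"wx":0,"wy":0,"wz":0},{"fingers":4,"tx":0,"ty":0,"tz":0,"wx":0,"wy":0,"wz":0},{"fingers":4,"tx":0,"ty":0,"tz":0,"wx":0,"wy":0,"wz":0},{"fingers":4,"tx":0,"ty":0,"tz":0,"wx":0,"wy":0,"wz":0}]'
python3 -c "
from h import *
go(430,108.5,33,74.4)"
```

```text
t: 10.5
ee_pos: [0.4311, 0.1084, 0.0357]
ee_rot: [3.138, 0.0, 1.296]
contact_force: [-0.3, -0.0, -0.0]
gripper_width: 0.088
t: 11.25
ee_pos: [0.4318, 0.1085, 0.0368]
ee_rot: [3.136, -0.001, 1.296]
contact_force: [-1.5, 0.2, 0.6]
gripper_width: 0.058
shift cm [-0.18 -0.   -0.38] turn [0.06 0.34 0.13] t 11.25
```

```bash
python3 -m pendant '[{"fingers":4,"tx":0,"ty":0,"tz":3,"wx":0,"wy":0,"wz":0},{"fingers":4,"tx":0,"ty":0,"tz":5,"wx":0,"wy":0,"wz":0},{"fingers":4,"tx":1,"ty":-2,"tz":5,"wx":0,"wy":0,"wz":0},{"fingers":4,"tx":2.5,"ty":-5,"tz":1,"wx":0,"wy":0,"wz":1},{"fingers":4,"tx":2.5,"ty":-5,"tz":1,"wx":0,"wy":0,"wz":1},{"fingers":4,"tx":2.5,"ty":-5,"tz":0,"wx":0,"wy":0,"wz":1},{"fingers":4,"tx":2.5,"ty":-5,"tz":0,"wx":0,"wy":0,"wz":1},{"fingers":4,"tx":2.5,"ty":-5,"tz":0,"wx":0,"wy":0,"wz":1},{"fingers":4,"tx":2.5,"ty":-5,"tz":0,"wx":0,"wy":0,"wz":0},{"fingers":4,"tx":1.5,"ty":-3,"tz":0,"wx":0,"wy":0,"wz":0}]'; python3 -c "
from h import *
go(634,-282.3,120,80)"
```

```text
t: 12.5
ee_pos: [0.6026, -0.2504, 0.1826]
ee_rot: [-3.123, -0.001, 1.39]
contact_force: [0.2, 0.5, -6.4]
gripper_width: 0.0577
shift cm [ 3.14 -3.19 -6.26] turn [-0.26 -1.04  0.33] t 12.5
```

```bash
python3 -m pendant '[{"fingers":4,"tx":2,"ty":-2,"tz":0,"wx":-0.3,"wy":-1,"wz":0.3},{"fingers":4,"tx":1,"ty":-1,"tz":0,"wx":0,"wy":0,"wz":0},{"fingers":4,"tx":0,"ty":0,"tz":-3,"wx":0,"wy":0,"wz":0},{"fingers":4,"tx":0,"ty":0,"tz":-2,"wx":0,"wy":0,"wz":0},{"fingers":4,"tx":0,"ty":0,"tz":0,"wx":0,"wy":0,"wz":0},{"fingers":4,"tx":0,"ty":0,"tz":0,"wx":0,"wy":0,"wz":0}]'; python3 -c "
from h import *
go(634,-282.3,105,80)"
```

```text
t: 13.25
ee_pos: [0.6302, -0.2831, 0.1213]
ee_rot: [-3.124, -0.006, 1.392]
contact_force: [0.1, -0.4, -5.7]
gripper_width: 0.0576
shift cm [ 0.38  0.08 -1.63] turn [-0.51 -0.95  0.24] t 13.25
```

```bash
python3 -m pendant '[{"fingers":4,"tx":0.4,"ty":0.1,"tz":-0.8,"wx":-0.5,"wy":-1,"wz":0.2},{"fingers":4,"tx":0,"ty":0,"tz":-0.8,"wx":0,"wy":0,"wz":0},{"fingers":4,"tx":0,"ty":0,"tz":0,"wx":0,"wy":0,"wz":0},{"fingers":4,"tx":0,"ty":0,"tz":0,"wx":0,"wy":0,"wz":0}]'; python3 -c "
from h import *
go(634,-282.3,95,80)"
```

```text
t: 13.75
ee_pos: [0.6348, -0.2819, 0.1057]
ee_rot: [3.138, 0.001, 1.396]
contact_force: [-0.4, -0.1, -6.9]
gripper_width: 0.0576
shift cm [-0.08 -0.04 -1.07] turn [0.08 0.21 0.01] t 13.75
```

```bash
python3 -m pendant '[{"fingers":4,"tx":0,"ty":0,"tz":-0.5,"wx":0.1,"wy":0.2,"wz":0},{"fingers":4,"tx":0,"ty":0,"tz":-0.2,"wx":0,"wy":0,"wz":0},{"fingers":4,"tx":0,"ty":0,"tz":0,"wx":0,"wy":0,"wz":0}]'; python3 -m pendant '[{"fingers":4,"tx":0,"ty":0,"tz":-0.2,"wx":0,"wy":0,"wz":0},{"fingers":4,"tx":0,"ty":0,"tz":0,"wx":0,"wy":0,"wz":0}]'; python3 -c "
from h import *
go(634,-282.3,95,80)"
```

```text
t: 14.12
ee_pos: [0.6349, -0.282, 0.0986]
ee_rot: [3.141, -0.0, 1.396]
contact_force: [-0.3, 0.3, -5.9]
gripper_width: 0.0581
t: 14.38
ee_pos: [0.6349, -0.2821, 0.0965]
ee_rot: [3.141, -0.0, 1.396]
contact_force: [0.3, 0.2, -5.8]
gripper_width: 0.0576
shift cm [-0.09 -0.02 -0.15] turn [-0.    0.03  0.01] t 14.38
```

```bash
python3 -m pendant '[{"fingers":4,"tx":-0.1,"ty":0,"tz":-0.1,"wx":0,"wy":0,"wz":0},{"fingers":4,"tx":0,"ty":0,"tz":0,"wx":0,"wy":0,"wz":0}]'; python3 -m pendant '[{"fingers":4,"tx":0,"ty":0,"tz":-0.1,"wx":0,"wy":0,"wz":0},{"fingers":4,"tx":0,"ty":0,"tz":0,"wx":0,"wy":0,"wz":0}]';  python3 -m pendant '[{"fingers":4,"tx":0,"ty":0,"tz":-0.1,"wx":0,"wy":0,"wz":0},{"fingers":4,"tx":0,"ty":0,"tz":0,"wx":0,"wy":0,"wz":0}]'
```

```text
t: 14.62
ee_pos: [0.6338, -0.2821, 0.0956]
ee_rot: [3.141, -0.0, 1.396]
contact_force: [-0.3, -0.4, -6.9]
gripper_width: 0.058
t: 14.88
ee_pos: [0.6339, -0.2822, 0.0951]
ee_rot: [3.14, 0.0, 1.396]
contact_force: [-0.9, -0.2, -5.1]
gripper_width: 0.0576
t: 15.12
ee_pos: [0.634, -0.2822, 0.095]
ee_rot: [3.139, 0.0, 1.396]
contact_force: [0.6, 0.1, -4.8]
gripper_width: 0.0581
```

```bash
python3 -m pendant '[{"fingers":4,"tx":0,"ty":0,"tz":-0.1,"wx":0,"wy":0,"wz":0},{"fingers":4,"tx":0,"ty":0,"tz":0,"wx":0,"wy":0,"wz":0}]'; python3 -m pendant '[{"fingers":7,"tx":0,"ty":0,"tz":0,"wx":0,"wy":0,"wz":0},{"fingers":8.8,"tx":0,"ty":0,"tz":0,"wx":0,"wy":0,"wz":0},{"fingers":8.8,"tx":0,"ty":0,"tz":0,"wx":0,"wy":0,"wz":0}]';  python3 -m pendant '[{"fingers":8.8,"tx":0,"ty":0,"tz":3,"wx":0,"wy":0,"wz":0},{"fingers":8.8,"tx":0,"ty":0,"tz":5,"wx":0,"wy":0,"wz":0},{"fingers":8.8,"tx":0,"ty":0,"tz":4,"wx":0,"wy":0,"wz":0},{"fingers":8.8,"tx":0,"ty":6,"tz":0,"wx":0,"wy":0,"wz":-1},{"fingers":8.8,"tx":0,"ty":6,"tz":0,"wx":0,"wy":0,"wz":0},{"fingers":8.8,"tx":0,"ty":6,"tz":0,"wx":0,"wy":0,"wz":0},{"fingers":8.8,"tx":0,"ty":0,"tz":0,"wx":0,"wy":0,"wz":0}]'; python3 -c "
from h import *
im=bot.snapshot('top'); cv2.imwrite('pics/top2.png',im[:,:,::-1]); cv2.imwrite('pics/top2c.png',cv2.resize(im[90:240,220:440,::-1],None,fx=3.5,fy=3.5,interpolation=cv2.INTER_CUBIC))
cal=bot.calibration('wrist'); go(637.4,-90.1,70,78.6); im=bot.snapshot('wrist'); cv2.imwrite('pics/w3.png',im[:,:,::-1]); np.savez('pics/w3.npz',K=cal['intrinsics'],P=cal['pose'])"
```

```text
t: 15.38
ee_pos: [0.6341, -0.2822, 0.0949]
ee_rot: [3.139, 0.001, 1.396]
contact_force: [-1.3, 0.0, -4.0]
gripper_width: 0.0577
t: 15.75
ee_pos: [0.635, -0.2829, 0.0956]
ee_rot: [3.135, 0.002, 1.396]
contact_force: [0.1, 0.1, 0.1]
gripper_width: 0.0853
t: 16.62
ee_pos: [0.6345, -0.0988, 0.2199]
ee_rot: [3.131, 0.002, 1.376]
contact_force: [-0.2, -0.4, 0.2]
gripper_width: 0.0882
shift cm [  0.28   1.08 -14.98] turn [ 0.28  0.55 -0.11] t 16.68
```

View pics/top2c.png

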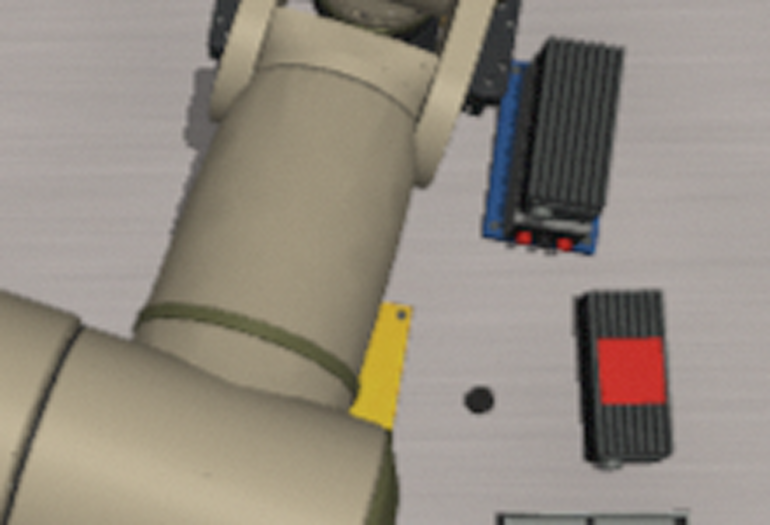

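View pics/w3.png

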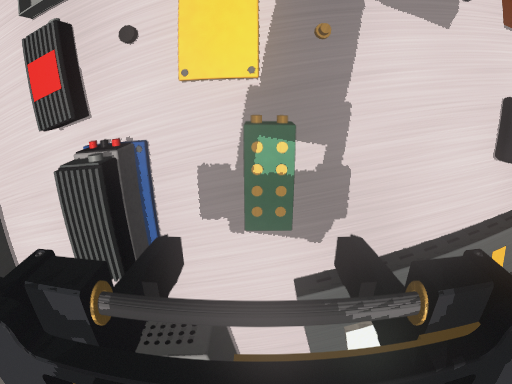

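The top crop shows the radio square on the supply, with corners at about (549,38), (624,47), (600,216) and (526,204). The wrist view shows the filter at columns 244-296, rows 124-230.

Run:
```python
from h import *
f=lambda p:((np.array(p,float)+.5)/3.5-.5)+[220,90]
def quad(p,L):
    far=(p[0]+p[1])/2; u=p[1]-p[2]; a=np.arctan2(u[1],u[0])
    print(p.round(1).tolist(),"wid %.1f len %.1f ang %.1f"%(np.linalg.norm(p[0]-p[1]),np.linalg.norm(p[1]-p[2]),np.degrees(a)),"c from far",(far-L/2*np.array([np.cos(a),np.sin(a)])).round(1),"mean",p.mean(0).round(1))
quad(cast("top",f([(550,39),(624,48),(599,216),(526,204)]),.100)*1000,130)
d=np.load("pics/w3.npz"); cal=dict(intrinsics=d["K"],pose=d["P"])
quad(cast("wrist",[(247,230),(293,230),(295,124),(244,124)],.038,cal)*1000,120)
```

```text
[[698.3, -264.3], [690.3, -319.0], [560.6, -293.5], [570.4, -240.5]] wid 55.3 len 132.2 ang -11.1 c from far [ 630.5 -279.1] mean [ 629.9 -279.3]
[[695.6, -126.9], [706.1, -75.3], [588.3, -53.8], [578.3, -105.3]] wid 52.6 len 119.7 ang -10.3 c from far [641.8 -90.4] mean [642.1 -90.3]
```

```bash
python3 -m pendant '[{"fingers":8.8,"tx":0.5,"ty":1,"tz":-3,"wx":0.3,"wy":0.5,"wz":0},{"fingers":8.8,"tx":0,"ty":-0.2,"tz":-4.5,"wx":0,"wy":0,"wz":0},{"fingers":8.8,"tx":0,"ty":0,"tz":-4.5,"wx":0,"wy":0,"wz":0},{"fingers":8.8,"tx":0,"ty":0,"tz":-2.5,"wx":0,"wy":0,"wz":0},{"fingers":8.8,"tx":0,"ty":0,"tz":0,"wx":0,"wy":0,"wz":0},{"fingers":8.8,"tx":0,"ty":0,"tz":0,"wx":0,"wy":0,"wz":0}]'
python3 -c "
from h import *
go(639.5,-90,31,79.2)"
```

```text
t: 17.48
ee_pos: [0.6407, -0.1052, 0.0713]
ee_rot: [3.136, 0.002, 1.361]
contact_force: [0.4, -0.8, -0.0]
gripper_width: 0.0878
shift cm [-0.12  1.52 -4.03] turn [0.16 0.28 1.23] t 17.48
```

```bash
python3 -m pendant '[{"fingers":8.8,"tx":-0.1,"ty":1.5,"tz":0,"wx":0.2,"wy":0.3,"wz":1.2},{"fingers":8.8,"tx":0,"ty":0,"tz":0,"wx":0,"wy":0,"wz":0},{"fingers":8.8,"tx":0,"ty":0,"tz":-1,"wx":0,"wy":0,"wz":0},{"fingers":8.8,"tx":0,"ty":0,"tz":0,"wx":0,"wy":0,"wz":0}]'
python3 -c "
from h import *
go(639.5,-90,31,79.2)"
```

```text
t: 17.98
ee_pos: [0.6407, -0.0896, 0.0636]
ee_rot: [3.138, -0.0, 1.383]
contact_force: [-0.6, 2.0, 0.5]
gripper_width: 0.088
shift cm [-0.12 -0.04 -3.26] turn [ 0.03  0.22 -0.06] t 17.98
```

```bash
python3 -m pendant '[{"fingers":8.8,"tx":-0.1,"ty":0,"tz":-1.5,"wx":0,"wy":0.2,"wz":0},{"fingers":8.8,"tx":0,"ty":0,"tz":-1.5,"wx":0,"wy":0,"wz":0},{"fingers":8.8,"tx":0,"ty":0,"tz":0,"wx":0,"wy":0,"wz":0},{"fingers":8.8,"tx":0,"ty":0,"tz":0,"wx":0,"wy":0,"wz":0}]'
python3 -c "
from h import *
go(639.5,-90,31,79.2)"
```

```text
t: 18.48
ee_pos: [0.6393, -0.0897, 0.0306]
ee_rot: [-3.14, 0.0, 1.383]
contact_force: [0.6, -0.7, -0.0]
gripper_width: 0.0881
shift cm [ 0.02 -0.03  0.04] turn [ 0.01 -0.07 -0.04] t 18.48
```

```bash
python3 -m pendant '[{"fingers":4,"tx":0,"ty":0,"tz":0,"wx":0,"wy":0,"wz":0},{"fingers":4,"tx":0,"ty":0,"tz":0,"wx":0,"wy":0,"wz":0},{"fingers":4,"tx":0,"ty":0,"tz":0,"wx":0,"wy":0,"wz":0},{"fingers":4,"tx":0,"ty":0,"tz":0,"wx":0,"wy":0,"wz":0},{"fingers":4,"tx":0,"ty":0,"tz":0,"wx":0,"wy":0,"wz":0},{"fingers":4,"tx":0,"ty":0,"tz":0,"wx":0,"wy":0,"wz":0}]'
python3 -m pendant '[{"fingers":4,"tx":0,"ty":0,"tz":3,"wx":0,"wy":0,"wz":0},{"fingers":4,"tx":0,"ty":0,"tz":5,"wx":0,"wy":0,"wz":0},{"fingers":4,"tx":0,"ty":0,"tz":5,"wx":0,"wy":0,"wz":0},{"fingers":4,"tx":0,"ty":0,"tz":4,"wx":0,"wy":0,"wz":0},{"fingers":4,"tx":0,"ty":0,"tz":0,"wx":0,"wy":0,"wz":0}]'
python3 -c "
from h import *
go(634,-282,180,80)"
```

```text
t: 19.23
ee_pos: [0.6397, -0.09, 0.0315]
ee_rot: [3.141, 0.001, 1.383]
contact_force: [-0.7, -0.2, -1.0]
gripper_width: 0.0537
t: 19.85
ee_pos: [0.6365, -0.0886, 0.2012]
ee_rot: [-3.131, -0.001, 1.383]
contact_force: [-0.1, -0.3, -5.5]
gripper_width: 0.0537
shift cm [ -0.25 -19.34  -2.12] turn [-0.19 -0.6   0.76] t 19.85
```

```bash
python3 -m pendant '[{"fingers":4,"tx":0,"ty":-4,"tz":0,"wx":-0.2,"wy":-0.6,"wz":0.7},{"fingers":4,"tx":0,"ty":-5,"tz":0,"wx":0,"wy":0,"wz":0},{"fingers":4,"tx":0,"ty":-5,"tz":0,"wx":0,"wy":0,"wz":0},{"fingers":4,"tx":0,"ty":-4,"tz":0,"wx":0,"wy":0,"wz":0},{"fingers":4,"tx":0,"ty":0,"tz":0,"wx":0,"wy":0,"wz":0},{"fingers":4,"tx":0,"ty":0,"tz":0,"wx":0,"wy":0,"wz":0}]'
python3 -c "
from h import *
go(634,-282,160,80)"
```

```text
t: 20.6
ee_pos: [0.6318, -0.2704, 0.1821]
ee_rot: [-3.116, -0.01, 1.397]
contact_force: [0.1, 0.1, -4.2]
gripper_width: 0.0537
shift cm [ 0.22 -1.16 -2.21] turn [-0.82 -1.33 -0.07] t 20.6
```

```bash
python3 -m pendant '[{"fingers":4,"tx":0.2,"ty":-1.1,"tz":0,"wx":-0.8,"wy":-1.3,"wz":0},{"fingers":4,"tx":0,"ty":0,"tz":-1.5,"wx":0,"wy":0,"wz":0},{"fingers":4,"tx":0,"ty":0,"tz":-1,"wx":0,"wy":0,"wz":0},{"fingers":4,"tx":0,"ty":0,"tz":0,"wx":0,"wy":0,"wz":0},{"fingers":4,"tx":0,"ty":0,"tz":0,"wx":0,"wy":0,"wz":0}]'
python3 -c "
from h import *
go(634,-282,142,80)"
```

```text
t: 21.22
ee_pos: [0.634, -0.2788, 0.1533]
ee_rot: [-3.139, -0.001, 1.401]
contact_force: [0.6, -0.8, -4.0]
gripper_width: 0.0534
shift cm [ 0.   -0.32 -1.13] turn [-0.1  -0.11 -0.27] t 21.23
```

```bash
python3 -m pendant '[{"fingers":4,"tx":0,"ty":-0.3,"tz":-0.5,"wx":-0.1,"wy":-0.1,"wz":-0.3},{"fingers":4,"tx":0,"ty":0,"tz":-0.6,"wx":0,"wy":0,"wz":0},{"fingers":4,"tx":0,"ty":0,"tz":0,"wx":0,"wy":0,"wz":0},{"fingers":4,"tx":0,"ty":0,"tz":0,"wx":0,"wy":0,"wz":0}]'
python3 -c "
from h import *
go(634,-282,132,80)"
```

```text
t: 21.72
ee_pos: [0.6342, -0.2821, 0.1422]
ee_rot: [3.141, 0.001, 1.395]
contact_force: [-0.2, 0.7, -4.9]
gripper_width: 0.0538
shift cm [-0.02  0.01 -1.02] turn [0.05 0.05 0.05] t 21.73
```

```bash
python3 -m pendant '[{"fingers":4,"tx":0,"ty":0,"tz":-0.4,"wx":0,"wy":0,"wz":0},{"fingers":4,"tx":0,"ty":0,"tz":-0.3,"wx":0,"wy":0,"wz":0},{"fingers":4,"tx":0,"ty":0,"tz":0,"wx":0,"wy":0,"wz":0}]'; python3 -m pendant '[{"fingers":4,"tx":0,"ty":0,"tz":-0.2,"wx":0,"wy":0,"wz":0},{"fingers":4,"tx":0,"ty":0,"tz":0,"wx":0,"wy":0,"wz":0}]'; python3 -m pendant '[{"fingers":4,"tx":0,"ty":0,"tz":-0.1,"wx":0,"wy":0,"wz":0},{"fingers":4,"tx":0,"ty":0,"tz":0,"wx":0,"wy":0,"wz":0}]';  python3 -m pendant '[{"fingers":4,"tx":0,"ty":0,"tz":-0.1,"wx":0,"wy":0,"wz":0},{"fingers":4,"tx":0,"ty":0,"tz":0,"wx":0,"wy":0,"wz":0}]'
```

```text
t: 22.1
ee_pos: [0.6342, -0.2821, 0.1348]
ee_rot: [3.14, 0.001, 1.395]
contact_force: [0.4, -0.1, -4.9]
gripper_width: 0.0537
t: 22.35
ee_pos: [0.6342, -0.2821, 0.1327]
ee_rot: [3.14, 0.001, 1.395]
contact_force: [-1.0, -0.2, -4.3]
gripper_width: 0.0539
t: 22.6
ee_pos: [0.6343, -0.2821, 0.1317]
ee_rot: [3.14, 0.001, 1.395]
contact_force: [-0.4, -0.3, -4.9]
gripper_width: 0.0538
t: 22.85
ee_pos: [0.6344, -0.2821, 0.1316]
ee_rot: [3.139, 0.001, 1.395]
contact_force: [0.1, -0.4, -4.8]
gripper_width: 0.054
```

```bash
python3 -m pendant '[{"fingers":4,"tx":0,"ty":0,"tz":-0.1,"wx":0,"wy":0,"wz":0},{"fingers":4,"tx":0,"ty":0,"tz":0,"wx":0,"wy":0,"wz":0}]'; python3 -m pendant '[{"fingers":4,"tx":0,"ty":0,"tz":-0.1,"wx":0,"wy":0,"wz":0},{"fingers":4,"tx":0,"ty":0,"tz":0,"wx":0,"wy":0,"wz":0}]'
```

```text
t: 23.1
ee_pos: [0.6344, -0.2822, 0.1316]
ee_rot: [3.138, 0.002, 1.395]
contact_force: [-0.4, 0.4, -4.6]
gripper_width: 0.0536
t: 23.35
ee_pos: [0.6344, -0.2822, 0.1316]
ee_rot: [3.138, 0.002, 1.395]
contact_force: [-1.3, 0.2, -3.3]
gripper_width: 0.054
```

```bash
python3 -m pendant '[{"fingers":7,"tx":0,"ty":0,"tz":0,"wx":0,"wy":0,"wz":0},{"fingers":8.8,"tx":0,"ty":0,"tz":0,"wx":0,"wy":0,"wz":0},{"fingers":8.8,"tx":0,"ty":0,"tz":0,"wx":0,"wy":0,"wz":0},{"fingers":8.8,"tx":0,"ty":0,"tz":3,"wx":0,"wy":0,"wz":0},{"fingers":8.8,"tx":0,"ty":0,"tz":5,"wx":0,"wy":0,"wz":0},{"fingers":8.8,"tx":0,"ty":0,"tz":2,"wx":0,"wy":0,"wz":0}]';  python3 -m pendant '[{"fingers":8.8,"tx":-1.5,"ty":5.5,"tz":0,"wx":0,"wy":0,"wz":-1},{"fingers":8.8,"tx":-1.5,"ty":5.5,"tz":0,"wx":0,"wy":0,"wz":-1},{"fingers":8.8,"tx":-1.5,"ty":5.5,"tz":0,"wx":0,"wy":0,"wz":-1},{"fingers":8.8,"tx":-1.5,"ty":5.5,"tz":0,"wx":0,"wy":0,"wz":0},{"fingers":8.8,"tx":-2,"ty":5.5,"tz":0,"wx":0,"wy":0,"wz":0},{"fingers":8.8,"tx":-2,"ty":5.5,"tz":0,"wx":0,"wy":0,"wz":0},{"fingers":8.8,"tx":-2,"ty":5.5,"tz":0,"wx":0,"wy":0,"wz":0},{"fingers":8.8,"tx":-2,"ty":5.5,"tz":0,"wx":0,"wy":0,"wz":0},{"fingers":8.8,"tx":-2,"ty":5.5,"tz":0,"wx":0,"wy":0,"wz":0},{"fingers":8.8,"tx":-2,"ty":5.5,"tz":0,"wx":0,"wy":0,"wz":0}]'; python3 -c "
from h import *
go(436,322.5,200,76.9)"
```

```text
t: 24.1
ee_pos: [0.6346, -0.2823, 0.2325]
ee_rot: [3.138, 0.002, 1.395]
contact_force: [-1.1, -0.1, -1.2]
gripper_width: 0.0881
t: 25.35
ee_pos: [0.449, 0.2795, 0.2355]
ee_rot: [3.127, 0.001, 1.334]
contact_force: [0.8, 0.2, 0.1]
gripper_width: 0.088
shift cm [-1.3   4.3  -3.55] turn [0.26 0.81 0.46] t 25.35
```

```bash
python3 -m pendant '[{"fingers":8.8,"tx":-1.3,"ty":4,"tz":0,"wx":0.3,"wy":0.8,"wz":0.5},{"fingers":8.8,"tx":0,"ty":0,"tz":-3,"wx":0,"wy":0,"wz":0},{"fingers":8.8,"tx":0,"ty":0,"tz":-2,"wx":0,"wy":0,"wz":0},{"fingers":8.8,"tx":0,"ty":0,"tz":0,"wx":0,"wy":0,"wz":0},{"fingers":8.8,"tx":0,"ty":0,"tz":0,"wx":0,"wy":0,"wz":0}]'; python3 -c "
from h import *
go(436,322.5,100,76.9)
im=bot.snapshot('top'); cv2.imwrite('pics/top3c.png',cv2.resize(im[90:240,220:440,::-1],None,fx=3.5,fy=3.5,interpolation=cv2.INTER_CUBIC))
cal=bot.calibration('wrist'); im=bot.snapshot('wrist'); cv2.imwrite('pics/w4.png',im[:,:,::-1]); np.savez('pics/w4.npz',K=cal['intrinsics'],P=cal['pose'])"
```

```text
t: 25.98
ee_pos: [0.4339, 0.3251, 0.1862]
ee_rot: [3.138, -0.004, 1.35]
contact_force: [0.0, -0.2, 0.5]
gripper_width: 0.088
shift cm [ 0.21 -0.26 -8.62] turn [-0.19  0.24 -0.45] t 25.98
```

View pics/top3c.png

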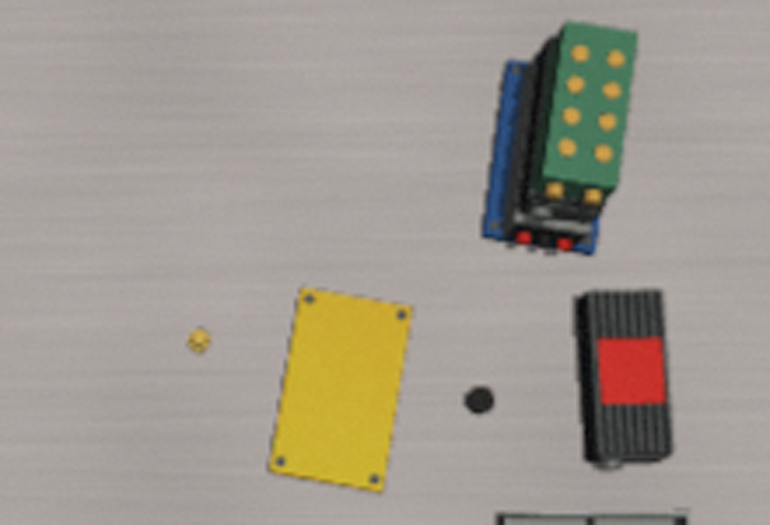

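View pics/w4.png

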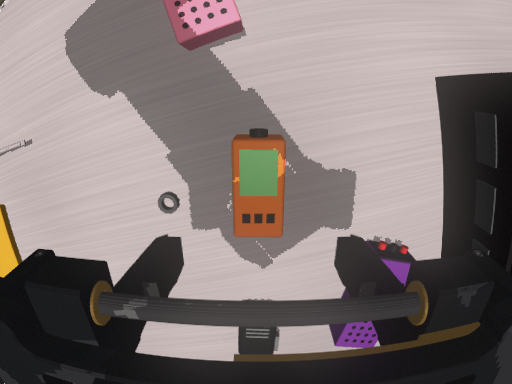

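The top crop shows the filter squarely on the radio: corners (567,22), (638,32), (613,193) and (543,182). The wrist view shows the control head at columns 233-285, rows about 137-237.

Run:
```python
from h import *
f=lambda p:((np.array(p,float)+.5)/3.5-.5)+[220,90]
def quad(p,L):
    far=(p[0]+p[1])/2; u=p[1]-p[2]; a=np.arctan2(u[1],u[0])
    print(p.round(1).tolist(),"wid %.1f len %.1f ang %.1f"%(np.linalg.norm(p[0]-p[1]),np.linalg.norm(p[1]-p[2]),np.degrees(a)),"c from far",(far-L/2*np.array([np.cos(a),np.sin(a)])).round(1),"mean",p.mean(0).round(1))
quad(cast("top",f([(568,23),(637,33),(612,191),(546,180)]),.138)*1000,120)
d=np.load("pics/w4.npz"); cal=dict(intrinsics=d["K"],pose=d["P"])
quad(cast("wrist",[(236,236),(282,236),(284,138),(234,138)],.04,cal)*1000,100)
print("purple end",cast("wrist",[(372,240),(408,250)],.046,cal)*1000)
```

```text
[[695.4, -268.1], [687.0, -317.4], [568.6, -292.9], [577.3, -246.5]] wid 50.0 len 120.9 ang -11.7 c from far [ 632.4 -280.6] mean [ 632.1 -281.2]
[[481.0, 291.8], [491.4, 337.5], [394.5, 358.7], [384.4, 314.0]] wid 46.8 len 99.2 ang -12.3 c from far [437.4 325.3] mean [437.8 325.5]
purple end [[516.61790019 430.15948467]
 [541.91040693 473.6762375 ]]
```

```bash
python3 -m pendant '[{"fingers":8.8,"tx":0.3,"ty":-0.1,"tz":-2,"wx":-0.2,"wy":0.2,"wz":0},{"fingers":8.8,"tx":0,"ty":0,"tz":-4,"wx":0,"wy":0,"wz":0},{"fingers":8.8,"tx":0,"ty":0,"tz":-4,"wx":0,"wy":0,"wz":0},{"fingers":8.8,"tx":0,"ty":0,"tz":-1.2,"wx":0,"wy":0,"wz":0},{"fingers":8.8,"tx":0,"ty":0,"tz":0,"wx":0,"wy":0,"wz":0},{"fingers":8.8,"tx":0,"ty":0,"tz":0,"wx":0,"wy":0,"wz":0}]'; python3 -c "
from h import *
go(436.5,324,31,77.3)"
```

```text
t: 26.82
ee_pos: [0.4404, 0.3246, 0.0777]
ee_rot: [3.131, -0.007, 1.348]
contact_force: [0.0, 0.3, 0.2]
gripper_width: 0.0883
shift cm [-0.39 -0.06 -4.67] turn [-0.28  0.7   0.05] t 26.82
```

```bash
python3 -m pendant '[{"fingers":8.8,"tx":-0.3,"ty":-0.1,"tz":-1.5,"wx":-0.3,"wy":0.7,"wz":0},{"fingers":8.8,"tx":0,"ty":0,"tz":-1.5,"wx":0,"wy":0,"wz":0},{"fingers":8.8,"tx":0,"ty":0,"tz":-1,"wx":0,"wy":0,"wz":0},{"fingers":8.8,"tx":0,"ty":0,"tz":0,"wx":0,"wy":0,"wz":0},{"fingers":8.8,"tx":0,"ty":0,"tz":0,"wx":0,"wy":0,"wz":0}]'; python3 -c "
from h import *
go(436.5,324,31,77.3)"
```

```text
t: 27.45
ee_pos: [0.4378, 0.3238, 0.0363]
ee_rot: [3.14, -0.001, 1.348]
contact_force: [-0.1, 0.2, -1.2]
gripper_width: 0.0883
shift cm [-0.13  0.02 -0.53] turn [-0.02  0.09  0.04] t 27.45
```

```bash
python3 -m pendant '[{"fingers":8.8,"tx":-0.1,"ty":0,"tz":-0.5,"wx":0,"wy":0.1,"wz":0},{"fingers":8.8,"tx":0,"ty":0,"tz":0,"wx":0,"wy":0,"wz":0}]'; python3 -m pendant '[{"fingers":4,"tx":0,"ty":0,"tz":0,"wx":0,"wy":0,"wz":0},{"fingers":4,"tx":0,"ty":0,"tz":0,"wx":0,"wy":0,"wz":0},{"fingers":4,"tx":0,"ty":0,"tz":0,"wx":0,"wy":0,"wz":0},{"fingers":4,"tx":0,"ty":0,"tz":0,"wx":0,"wy":0,"wz":0},{"fingers":4,"tx":0,"ty":0,"tz":0,"wx":0,"wy":0,"wz":0},{"fingers":4,"tx":0,"ty":0,"tz":0,"wx":0,"wy":0,"wz":0}]'; python3 -m pendant '[{"fingers":4,"tx":0,"ty":0,"tz":3,"wx":0,"wy":0,"wz":0},{"fingers":4,"tx":0,"ty":0,"tz":5,"wx":0,"wy":0,"wz":0},{"fingers":4,"tx":0,"ty":0,"tz":5,"wx":0,"wy":0,"wz":0},{"fingers":4,"tx":0,"ty":0,"tz":5,"wx":0,"wy":0,"wz":0},{"fingers":4,"tx":0,"ty":0,"tz":4,"wx":0,"wy":0,"wz":0},{"fingers":4,"tx":0,"ty":0,"tz":0,"wx":0,"wy":0,"wz":0}]'; python3 -c "
from h import *
go(634,-282,220,80)"
```

```text
t: 27.7
ee_pos: [0.4369, 0.324, 0.0314]
ee_rot: [3.141, -0.001, 1.348]
contact_force: [-0.6, 0.3, 0.9]
gripper_width: 0.0878
t: 28.45
ee_pos: [0.4371, 0.3241, 0.0318]
ee_rot: [3.141, -0.001, 1.349]
contact_force: [0.3, -0.1, -0.1]
gripper_width: 0.0496
t: 29.2
ee_pos: [0.4344, 0.3227, 0.2561]
ee_rot: [-3.137, 0.003, 1.348]
contact_force: [-0.1, -0.5, -2.8]
gripper_width: 0.05
shift cm [ 19.96 -60.47  -3.61] turn [ 0.11 -0.28  2.75] t 29.2
```

```bash
python3 -m pendant '[{"fingers":4,"tx":1,"ty":-3,"tz":0,"wx":0,"wy":0,"wz":0.5},{"fingers":4,"tx":2,"ty":-5.5,"tz":0,"wx":0,"wy":0,"wz":0.5},{"fingers":4,"tx":2,"ty":-5.5,"tz":0,"wx":0,"wy":0,"wz":0.5},{"fingers":4,"tx":2,"ty":-5.5,"tz":0,"wx":0,"wy":0,"wz":0.5},{"fingers":4,"tx":2,"ty":-5.5,"tz":0,"wx":0,"wy":0,"wz":0.5},{"fingers":4,"tx":2,"ty":-5.5,"tz":0,"wx":0,"wy":0,"wz":0},{"fingers":4,"tx":2,"ty":-5.5,"tz":0,"wx":0,"wy":0,"wz":0},{"fingers":4,"tx":2,"ty":-5.5,"tz":0,"wx":0,"wy":0,"wz":0},{"fingers":4,"tx":2,"ty":-5.5,"tz":0,"wx":0,"wy":0,"wz":0},{"fingers":4,"tx":1.5,"ty":-4,"tz":0,"wx":0,"wy":0,"wz":0}]'; python3 -c "
from h import *
go(634,-282,220,80)"
```

```text
t: 30.45
ee_pos: [0.6159, -0.2015, 0.2338]
ee_rot: [-3.103, 0.003, 1.399]
contact_force: [1.8, 0.2, -3.0]
gripper_width: 0.0499
shift cm [ 1.81 -8.05 -1.38] turn [-0.23 -2.18 -0.14] t 30.45
```

```bash
python3 -m pendant '[{"fingers":4,"tx":0.7,"ty":-3,"tz":0,"wx":-0.2,"wy":-2,"wz":0},{"fingers":4,"tx":0.6,"ty":-2.5,"tz":0,"wx":0,"wy":0,"wz":0},{"fingers":4,"tx":0.2,"ty":-1.5,"tz":0,"wx":0,"wy":0,"wz":0},{"fingers":4,"tx":0,"ty":0,"tz":0,"wx":0,"wy":0,"wz":0},{"fingers":4,"tx":0,"ty":0,"tz":0,"wx":0,"wy":0,"wz":0}]'; python3 -c "
from h import *
go(634,-282,195,80)"
```

```text
t: 31.08
ee_pos: [0.6296, -0.2751, 0.222]
ee_rot: [-3.124, -0.007, 1.396]
contact_force: [-0.5, -0.3, -2.7]
gripper_width: 0.0499
shift cm [ 0.44 -0.69 -2.7 ] turn [-0.56 -0.95  0.04] t 31.07
```

```bash
python3 -m pendant '[{"fingers":4,"tx":0.4,"ty":-0.7,"tz":0,"wx":-0.5,"wy":-0.9,"wz":0},{"fingers":4,"tx":0,"ty":0,"tz":-1.5,"wx":0,"wy":0,"wz":0},{"fingers":4,"tx":0,"ty":0,"tz":-1.3,"wx":0,"wy":0,"wz":0},{"fingers":4,"tx":0,"ty":0,"tz":0,"wx":0,"wy":0,"wz":0},{"fingers":4,"tx":0,"ty":0,"tz":0,"wx":0,"wy":0,"wz":0}]'; python3 -c "
from h import *
go(634,-282,180,80)"
```

```text
t: 31.7
ee_pos: [0.6338, -0.2801, 0.1919]
ee_rot: [-3.141, -0.001, 1.398]
contact_force: [0.7, -0.6, -2.2]
gripper_width: 0.0496
shift cm [ 0.02 -0.19 -1.19] turn [-0.06 -0.02 -0.1 ] t 31.7
```

```bash
python3 -m pendant '[{"fingers":4,"tx":0,"ty":-0.2,"tz":-0.6,"wx":0,"wy":0,"wz":-0.1},{"fingers":4,"tx":0,"ty":0,"tz":-0.6,"wx":0,"wy":0,"wz":0},{"fingers":4,"tx":0,"ty":0,"tz":-0.5,"wx":0,"wy":0,"wz":0},{"fingers":4,"tx":0,"ty":0,"tz":0,"wx":0,"wy":0,"wz":0}]'; python3 -c "
from h import *
go(634,-282,170,80)"; python3 -m pendant '[{"fingers":4,"tx":0,"ty":0,"tz":-0.2,"wx":0,"wy":0,"wz":0},{"fingers":4,"tx":0,"ty":0,"tz":0,"wx":0,"wy":0,"wz":0}]'
```

```text
t: 32.2
ee_pos: [0.6339, -0.2824, 0.1741]
ee_rot: [3.142, -0.001, 1.396]
contact_force: [-0.5, 0.4, -2.1]
gripper_width: 0.0497
shift cm [ 0.01  0.04 -0.41] turn [-0.04  0.01  0.01] t 32.2
t: 32.45
ee_pos: [0.6339, -0.2824, 0.1722]
ee_rot: [3.141, -0.001, 1.396]
contact_force: [-0.5, 0.0, -2.2]
gripper_width: 0.0495
```

```bash
python3 -m pendant '[{"fingers":4,"tx":0,"ty":0,"tz":-0.1,"wx":0,"wy":0,"wz":0},{"fingers":4,"tx":0,"ty":0,"tz":0,"wx":0,"wy":0,"wz":0}]'; python3 -m pendant '[{"fingers":4,"tx":0,"ty":0,"tz":-0.1,"wx":0,"wy":0,"wz":0},{"fingers":4,"tx":0,"ty":0,"tz":0,"wx":0,"wy":0,"wz":0}]'; python3 -m pendant '[{"fingers":4,"tx":0,"ty":0,"tz":-0.1,"wx":0,"wy":0,"wz":0},{"fingers":4,"tx":0,"ty":0,"tz":0,"wx":0,"wy":0,"wz":0}]'; python3 -m pendant '[{"fingers":4,"tx":0,"ty":0,"tz":-0.1,"wx":0,"wy":0,"wz":0},{"fingers":4,"tx":0,"ty":0,"tz":0,"wx":0,"wy":0,"wz":0}]'
```

```text
t: 32.7
ee_pos: [0.634, -0.2824, 0.1713]
ee_rot: [3.141, -0.0, 1.396]
contact_force: [-0.3, -0.2, -1.7]
gripper_width: 0.0499
t: 32.95
ee_pos: [0.634, -0.2825, 0.1704]
ee_rot: [3.141, -0.0, 1.396]
contact_force: [0.5, -0.4, -2.7]
gripper_width: 0.0499
t: 33.2
ee_pos: [0.6341, -0.2825, 0.1699]
ee_rot: [3.14, -0.0, 1.396]
contact_force: [0.0, -0.4, -3.1]
gripper_width: 0.0497
t: 33.45
ee_pos: [0.6341, -0.2825, 0.1699]
ee_rot: [3.139, 0.0, 1.396]
contact_force: [-0.3, -0.2, -2.1]
gripper_width: 0.0497
```

z has stopped at 0.1699, which is contact. One more small step, then release and back away.

```bash
python3 -m pendant '[{"fingers":4,"tx":0,"ty":0,"tz":-0.1,"wx":0,"wy":0,"wz":0},{"fingers":4,"tx":0,"ty":0,"tz":0,"wx":0,"wy":0,"wz":0}]'; python3 -m pendant '[{"fingers":7,"tx":0,"ty":0,"tz":0,"wx":0,"wy":0,"wz":0},{"fingers":8.8,"tx":0,"ty":0,"tz":0,"wx":0,"wy":0,"wz":0},{"fingers":8.8,"tx":0,"ty":0,"tz":0,"wx":0,"wy":0,"wz":0},{"fingers":8.8,"tx":0,"ty":0,"tz":3,"wx":0,"wy":0,"wz":0},{"fingers":8.8,"tx":0,"ty":0,"tz":4,"wx":0,"wy":0,"wz":0},{"fingers":8.8,"tx":-3,"ty":3,"tz":1,"wx":0,"wy":0,"wz":0},{"fingers":8.8,"tx":-3,"ty":4,"tz":0,"wx":0,"wy":0,"wz":0},{"fingers":8.8,"tx":-3,"ty":5,"tz":0,"wx":0,"wy":0,"wz":0},{"fingers":8.8,"tx":-3,"ty":5,"tz":0,"wx":0,"wy":0,"wz":0},{"fingers":8.8,"tx":-2,"ty":5,"tz":0,"wx":0,"wy":0,"wz":0}]'; python3 -m pendant '[{"fingers":8.8,"tx":-2,"ty":5,"tz":0,"wx":0,"wy":0,"wz":0},{"fingers":8.8,"tx":-2,"ty":5,"tz":0,"wx":0,"wy":0,"wz":0},{"fingers":8.8,"tx":0,"ty":0,"tz":0,"wx":0,"wy":0,"wz":0},{"fingers":8.8,"tx":0,"ty":0,"tz":0,"wx":0,"wy":0,"wz":0}]'; python3 -c "
from h import *
im=bot.snapshot('top'); cv2.imwrite('pics/top4c.png',cv2.resize(im[80:230,220:440,::-1],None,fx=3.5,fy=3.5,interpolation=cv2.INTER_CUBIC))
im=bot.snapshot('side'); cv2.imwrite('pics/side4.png',cv2.resize(im[150:330,260:480,::-1],None,fx=3,fy=3,interpolation=cv2.INTER_CUBIC))"
```

```text
t: 33.7
ee_pos: [0.6342, -0.2825, 0.1699]
ee_rot: [3.138, 0.001, 1.396]
contact_force: [-0.4, 0.0, -1.7]
gripper_width: 0.0499
t: 34.95
ee_pos: [0.4905, -0.06, 0.2501]
ee_rot: [3.136, 0.001, 1.391]
contact_force: [0.7, 0.5, -0.7]
gripper_width: 0.088
t: 35.45
ee_pos: [0.4477, 0.0451, 0.2513]
ee_rot: [3.133, 0.001, 1.395]
contact_force: [1.2, 0.7, -0.8]
gripper_width: 0.0882
```

View pics/top4c.png

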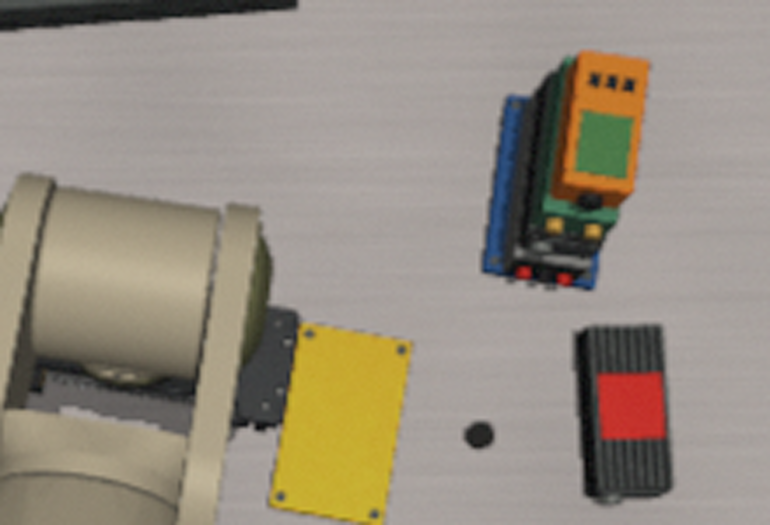

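View pics/side4.png

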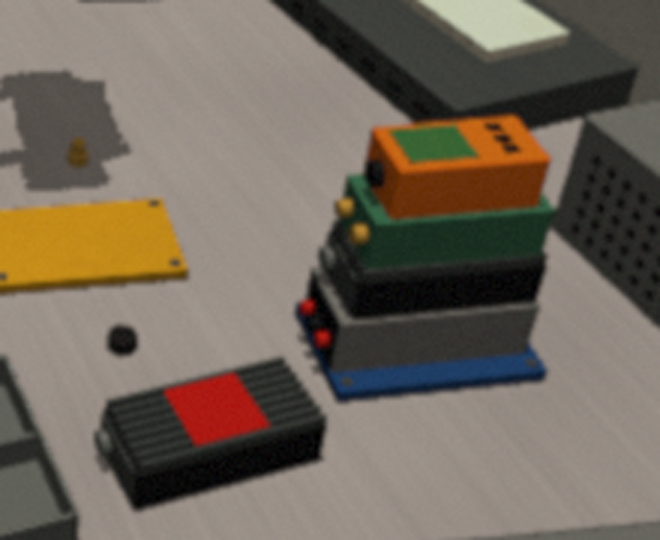

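The stack is standing with everything flat, and the tagged radio has not moved. The head's top corners are at top crop (580,52), (650,60), (629,195). In the side crop the right-hand end of the head looks close to the filter's end, so I'll measure that.

Run:
```python
from h import *
f=lambda p:((np.array(p,float)+.5)/3.5-.5)+[220,80]
p=cast("top",f([(580,53),(649,61),(627,195)]),.178)*1000
u=p[1]-p[2]; a=np.arctan2(u[1],u[0]); print(p.round(1),np.linalg.norm(p[0]-p[1]),np.linalg.norm(u),np.degrees(a)); a=np.radians(-10.5)
print("head c",(p[:2].mean(0)-50*np.array([np.cos(a),np.sin(a)])).round(1))
# side view: lower/upper corners of the near (-y) faces
g=lambda p:((np.array(p,float)+.5)/3-.5)+[260,150]
A=np.array([np.cos(a),np.sin(a)])
for n,z,l,r in(("head top",.178,(388,168),(549,157)),("filter top",.138,(370,218),(552,209)),("radio top",.100,(355,268),(546,257)),("psu top",.058,(333,324),(537,305)),("stand",.012,(341,396),(545,375))):
    q=cast("side",g([l,r]),z)*1000; print(n,q.round(1).tolist(),"len %.1f"%np.linalg.norm(q[0]-q[1]),"mid along",((q.mean(0)-[634,-282])@A).round(1),"across %.1f"%((q.mean(0)-[634,-282])@[-A[1],A[0]]))
```

```text
[[ 682.8 -265.8]
 [ 676.2 -313.4]
 [ 579.1 -292.7]] 48.07280655281698 99.29640522602932 -12.046268362006492
head c [ 630.4 -280.5]
head top [[575.9, -295.5], [677.5, -316.0]] len 103.7 mid along -2.9 across -24.7
filter top [[572.1, -293.1], [687.6, -320.5]] len 118.7 mid along 0.5 across -25.1
radio top [[566.6, -295.4], [691.2, -324.0]] len 127.8 mid along 0.0 across -28.2
psu top [[555.1, -299.5], [695.0, -325.1]] len 142.2 mid along -3.3 across -31.4
stand [[556.2, -321.1], [698.1, -346.3]] len 144.1 mid along 2.6 across -52.1
```

Both cameras agree that every unit is centred to within about 4 mm and the yaws match, so I'm handing in.

```bash
python3 -c "
from rig import bot
print(bot.sign_off(), bot.get_obs()['t'])"
```

```text
the job is handed in; nothing more can be done
the job is handed in; nothing more can be done
```

The stack is built on the blue stand in the order asked: grey power supply, untagged black radio, green filter, orange control head. I handed the job in at about 35.6 s of simulated time, with the gripper open and well clear of the stack.

- **Gentle placing:** I lowered each unit in steps of 1–2 mm until the load on the wrist eased or the arm stopped sinking. I saw no contact or wrist force above about 7 N.
- **Centring:** The top and side cameras put each unit within about 4 mm of the one below along its length and 3 mm across.
- **Lying flat:** The side view shows all four flat, with their lengths lined up. The tagged radio was not moved.
- **Disagreements:** The wrist camera read positions 2–4 mm further out in x than the top camera; I used the top camera's frame throughout. The top camera showed the units turned about 1° more than the gripper's own reading, which is within its error.
- **Not checked:** I took no picture after handing in.

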